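# Snap the touch guard onto an amplifier's mains box

## Task

The mains input box inside the opened amplifier must get its touch guard back before the amplifier is powered: take the loose grey cover from the bench, turn it so that the fuse holder's cap will stand up through the round hole, and press it straight down until the clip arms at both ends have snapped under the box's rim and the cover sits fully home and level. Press gently, with little more force than the clips need to snap over (the box carries a circuit board that cracks under a heavy push), then let go; leave the heat sink, the solder reel and the valve where they are.

Things in the scene. Friction and masses are not known exactly. Their poses are not given: they have to be found in the camera images.
- cover: Loose touch guard: hollow grey plastic hood, open below, 40 to 60 g, 98 mm long (x), 56 mm wide (y), 27.5 mm high, standing on its two clip arms. Origin: centre, level with the arms' feet; z up. Grip it across its two long side walls, outer faces 56 mm apart, which hang from the top (z = 27.5 mm) to z = 5.5 mm; inner faces 51 mm apart. Its seat, which lands on the rim, is at z = 12.5 mm.
- cover_top (a point): Centre of the cover's flat top, 27.5 mm above the cover's origin; same axes.
- cover_hole (a point): Centre of the round hole, 17 mm across, through the cover's top, 28 mm along the cover's +x from cover_top; same axes.
- hook_fuse_end (a point): Innermost upper edge of the hook on the cover's +x clip arm, beside the hole; relaxed it lies at x = 45.5 mm, y = 0, z = 8 mm from the cover's origin. The arm is 24 mm wide, 3 mm thick, spans x = 49 to 52 mm and hangs to the origin's level; it swings outward against a spring. The hook stands 3.5 mm inward, flat on top, a sloping lead-in below.
- mains_box: Open black plastic mains box in the amplifier: tub 84 x 40 mm, 36 mm high, with an outward rim at its top; circuit board and fuse holder inside. It floats on four soft rubber mounts and sinks about 1 mm for each 5 N pressed on it, springing back after. Origin: centre of its underside, 18 mm above the bench; x along its length towards the fuse holder, z up. Beside its long sides at least 25 mm is free.
- rim (a point): Centre of the rim's top plane, 54 mm above the bench, axes as the box. Rim: flange 4 mm thick, outer faces drafted: 92 (x) x 44 mm (y) at the top, 96 x 48 mm at its sharp lower edge. The cover is home, x axes alike, when its origin is 12.5 mm below this point (play 1 mm in x, 1.5 mm in y); laid on unsnapped it is some 6 mm higher.
- hook_far_end (a point): The same for the like clip arm at the cover's -x end (relaxed at x = -45.5 mm). A hook has snapped when it lies below the rim (over 4 mm under rim) and back inside its outline. Pressed straight down, the two clips' resistance grows to 9 to 16 N together just before they snap, then drops by some newtons; after that the cover is on its seat. Much over 20 N endangers the board.
- fuse_cap (a point): Tip of the fuse holder's round cap, 12 mm across with a tapered tip, at x = 28 mm, y = 0, 27 mm above rim. With the cover home the cap stands 12 mm out of the hole; turned the wrong way the cover cannot go down.
- case: Open amplifier case, fixed: black sheet steel 200 (x) x 280 mm (y), walls up to 70 mm above the bench, aluminium front panel 74 mm high with knobs on its +x side. Origin: centre, on the bench. Floor inside 12 mm above the bench. Transformer, capacitors and board fill its -y part, up to 62 mm above the bench; the mains box stands in its +y part, parallel to it.
- heat_sink: Bystander: loose aluminium heat sink 80 x 50 x 30 mm, fins up. Origin: centre of its underside.
- solder_reel: Bystander: solder reel standing on end, 56 mm diameter, 44 mm high. Origin: centre of its underside.
- valve: Bystander: glass valve standing on its base, 28 mm diameter, 70 mm high. Origin: centre of its underside.

How it is judged:
By the outcome, as a careful person would: the job done as asked, in the order asked, and still so for the second after the job is handed in, with the robot touching nothing.
It also fails if it takes over 64 s, if anything falls off the work surface, if the arm or the gripper's body presses on something with over 40 N, if the wrist force passes 120 N, or if a joint passes its speed limit or range.

## Robot

A 6-joint arm with a two-finger parallel gripper is mounted at the origin on the work surface. World frame = base frame: x ahead of the robot, y to its left, z up, the work surface at z = 0. Lengths are in m, angles in rad, forces in N, time in s.
With the tool pointing down it reaches from about 0.35 to 0.775 m from the base axis. Payload 7.3 kg.
Tool frame: the origin (TCP) lies at the very end of the fingers, on their centre line; the grasp point (between the pads) lies ctrl.grip_depth behind it (ctrl.grip_depth is the distance from the TCP to the grasp point, in m); z points along the fingers, y is the direction in which the jaws open and shut (so a half turn about z gives the same grasp; the last joint's range is limited). The gripper opens to 92 mm and grips with 3 to 60 N. Pads are 19 mm wide; open, the fingers measure 130 mm over their backs; the gripper's body (75 mm by 190 mm) begins 47 mm behind the grasp point.
Start: joints at [-1.464, 0.342, 1.524, -0, 1.275, -0.146], TCP at [0.131, -0.508, 0.227] pointing down, gripper open.
Joint ranges: [-2.53, 2.53], [-0.77, 2.02], [0.04, 2.7], [-1, 4.14], [0.28, 2.66], [-3.11, 3.11]. Speed limits (rad/s): [2.57, 2.57, 3.14, 3.14, 3.14, 3.14].

## Interface

Orientations are given as a rotation vector (axis times angle).
In Python, from plant import ctrl gives the robot as it stands.
- The arm moves only by the tool arm_command, never from a script. Its arguments are lists of equal length, an entry for each row: "delta_pos": the shift along the tool's x, y, z in m, a list of three; "rotation": the turn, a rotation vector about the tool's x, y, z in rad, a list of three. In form: {"delta_pos": [[tx, ty, tz], ...], "rotation": [[wx, wy, wz], ...]}. A call has 1 to 5 rows; each row is the pose to reach, as a shift and turn from the pose commanded when the call began, along the tool's axes at that moment; what a row does not reach only later rows make up. A row lasts 1/10 s, in which the tool goes at most 50 mm and 8.59 degrees, less where a joint would pass 70% of its speed; a pose out of reach is approached as far as the arm can. A call with a gripper value outside its range is refused whole. "gripper" is the closure, from 0 (fully open) to 1 (shut), set as the call begins (left out, the last holds). The fingers move at their own pace and stop on an object; "grip_force" is the grip in N (left out, the last holds). Time passes only in rows, so rows that repeat a pose let the fingers close. It gives the time, the measured TCP pose, the force and the opening at its end, in the units of the state.
- ctrl.get_state(): the state, without advancing time (a new reading comes with each control period).
- ctrl.camera(name): name is "scene" or "side" or "wrist"; returns (picture, depth): 400x640x3 uint8, red, green, blue; 400x640 float32, m along the optical axis (not along the pixel's ray), 0 where there is no reading.
- ctrl.camera_params(name): a dict with "vertical_fov" (degrees; the focal length in pixels is half the picture's height over the tangent of half this angle, whatever the lens; pixels are square), "cx", "cy" (the principal point, pixels), "k1" (the pictures are not rectified: a ray, as slopes to the right and down, at radius r is drawn at 1 + k1 r^2 times it, then the intrinsics apply), "R" (3x3) and "t" (3): a world point X has camera coordinates R X + t; the wrist camera has in their place "T_tool_cam" (4x4, takes a point from camera to tool coordinates, whose origin is the TCP and whose axes are the flange's). Camera axes: x right, y down, z forward; pixel columns grow to the right and rows downward; lengths in m; the calibration is good to about 2 mm. A picture is of the moment at which its call begins: read the wrist's pose just before it. camera_params takes no time and is no camera call.
- ctrl.job_done(): hands the job in, once; it reports no verdict.
Trained networks look in the newest picture that a camera, given by its name, has taken for a name from the list of things; names that differ only in an ending like _2 or _b are one class to them, and where a whole thing is asked for, a point or a joint stands for the part that bears it (a point fixed in the world has none). Each returns a list of dicts, best first, with "score" (0 to 1); they miss things now and then, are a little off and sometimes report something else, mostly with a low value. They report only what shows in the picture. A call takes as long as a camera call.
- ctrl.trace(camera, name): "region" (400x640 bool, what is visible of it) and "location" ([column, row] in pixels, amid what is visible of it).
The state is a dict: "t": time; "joint_positions": joint angles; "qvel": joint speeds; "joint_torque": joint torques, N m; "ee_pos": TCP position; "orientation": TCP orientation; "ft_force": force on the tool from outside, world axes, zero at the start; "wrist_torque": the same for the moment, N m; "opening": opening from 0.0 (shut) to 1.0 (fully open).
Only numpy, scipy, OpenCV 4.12 (cv2) and the standard library are available. Lean on these libraries where they do the work, as an engineer would, in place of code of your own. Each camera call takes 0.05 s, during which the arm holds its last target.

## Working session

There is one attempt and no reset: what is moved stays moved. The work goes in short steps, Python scripts to look and compute and a tool call to move; the robot and the scene stay as the last step left them, time stands still between calls to the robot, and variables do not carry over. Pictures are saved under pics/ and viewed, and the job is handed in when it is done.

Besides the shell and the picture viewer there is one more tool, called after "Emit:" as a command line: name --argument value ..., lists and objects as JSON in quotes. arm_command: Moves the arm, as the interface text tells. Its arguments: {"type":"object","properties":{"delta_pos":{"type":"array"},"rotation":{"type":"array"},"gripper":{"type":"number"},"grip_force":{"type":"number"}},"required":["delta_pos","rotation"]}

```bash
ls; mkdir -p pics
cat > h.py <<'E'
import numpy as np, cv2
from scipy.spatial.transform import Rotation as Ro
from plant import ctrl
def snap(n,fn=None):
    s=ctrl.get_state(); p,d=ctrl.camera(n)
    if fn: cv2.imwrite('pics/'+fn,p[:,:,::-1])
    return s,p,d
def cam(n,s=None):
    c=ctrl.camera_params(n); f=200/np.tan(np.radians(c['vertical_fov'])/2)
    if 'R' in c: R=np.array(c['R']);t=np.array(c['t']); Rw=R.T; tw=-R.T@t
    else:
        T=np.array(c['T_tool_cam']); Rt=Ro.from_rotvec(s['orientation']).as_matrix()
        Rw=Rt@T[:3,:3]; tw=Rt@T[:3,3]+np.array(s['ee_pos'])
    return c,f,Rw,tw
def rays(n,uv,s=None):
    c,f,Rw,tw=cam(n,s); uv=np.atleast_2d(np.array(uv,float))
    d=(uv-[c['cx'],c['cy']])/f
    x=d.copy()
    for _ in range(20):
        r2=(x**2).sum(1,keepdims=True); x=d/(1+c['k1']*r2)
    return np.c_[x,np.ones(len(x))],Rw,tw
def pts(n,uv,z,s=None):
    r,Rw,tw=rays(n,uv,s); return (r*np.array(z)[:,None])@Rw.T+tw
def onplane(n,uv,h,s=None):
    r,Rw,tw=rays(n,uv,s); d=r@Rw.T; return d*((h-tw[2])/d[:,2])[:,None]+tw
def cloud(n,d,mask=None,s=None):
    m=(d>0) if mask is None else (d>0)&mask
    v,u=np.nonzero(m); return pts(n,np.c_[u,v],d[m],s),np.c_[u,v]
def proj(n,X,s=None):
    c,f,Rw,tw=cam(n,s); X=np.atleast_2d(X); p=(X-tw)@Rw; x=p[:,:2]/p[:,2:]
    r2=(x**2).sum(1,keepdims=True); return x*(1+c['k1']*r2)*f+[c['cx'],c['cy']]
E
python3 - <<'E'
from h import *
for n in ['scene','side','wrist']:
    s,p,d=snap(n,n+'0.png'); c,f,Rw,tw=cam(n,s); print(n,f,tw,Rw[:,2],c['k1'])
    np.save(n+'0.npy',d)
    for k in (['cover','mains_box','cover_hole','fuse_cap'] if n!='wrist' else ['cover','mains_box']):
        for r in ctrl.trace(n,k)[:2]:
            P,_=cloud(n,d,r['region'],s)
            print(k,round(r['score'],2),r['location'],r['region'].sum(),np.median(P,0).round(3) if len(P) else '')
print(ctrl.get_state(),ctrl.grip_depth)
E
```

```text
pics
scene 403.7172896120083 [1.00895222 0.35849488 0.88055464] [-0.49810852 -0.37352065 -0.78254088] -0.08642915956183858
cover 0.73 [438.1, 270.8] 1000 [0.449 0.309 0.026]
mains_box 0.6 [352.0, 227.0] 736 [0.493 0.075 0.046]
mains_box 0.44 [437.4, 270.1] 1031 [0.45  0.309 0.026]
cover_hole 0.76 [438.2, 270.0] 1026 [0.448 0.308 0.026]
cover_hole 0.29 [449.6, 288.7] 53 [0.474 0.35  0.016]
side 480.24971775091257 [0.00302456 0.75636144 0.65957491] [ 0.48648697 -0.70332126 -0.51833352] -0.03840273750337018
cover 0.77 [257.6, 326.4] 1759 [0.437 0.315 0.027]
cover 0.24 [311.4, 246.5] 1073 [0.486 0.083 0.043]
cover_hole 0.76 [255.7, 321.8] 1806 [0.438 0.314 0.027]
fuse_cap 0.7 [311.0, 247.7] 1038 [0.486 0.086 0.043]
wrist 338.7400486505085 [ 0.21177921 -0.48796486  0.38328789] [-0.29505626 -0.07559468 -0.95248478] -0.054627057394829245
{'t': 0.65, 'joint_positions': array([-1.46399628e+00,  3.41978916e-01,  1.52408542e+00, -1.04090971e-05,
        1.27541702e+00, -1.46010609e-01]), 'qvel': array([-0.0002398 , -0.00102655, -0.00176072,  0.00020484, -0.00022874,
       -0.00088909]), 'joint_torque': array([-1.51288823e-03, -4.30987823e+01, -2.44427758e+01,  7.19882757e-02,
        4.82999871e-02,  8.70442193e-06]), 'ee_pos': array([ 0.13133148, -0.50832854,  0.22675656]), 'orientation': array([ 3.11641660e+00,  3.96048073e-01, -1.90662957e-05]), 'ft_force': array([ 0.57039233, -0.81534457, -0.24666036]), 'wrist_torque': array([ 0.00800623,  0.00056845, -0.01931456]), 'opening': 0.9974958025200928} 0.0188
```

View pics/scene0.png

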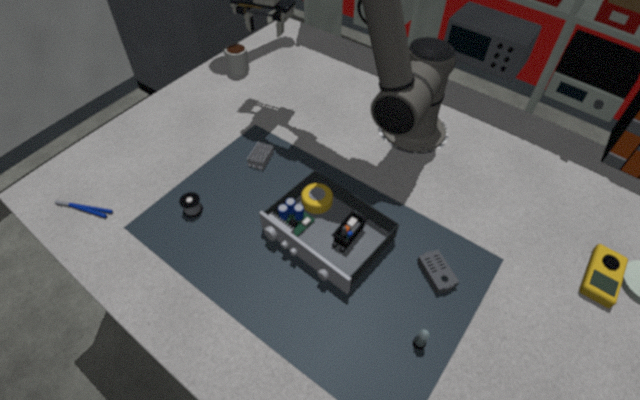

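View pics/side0.png

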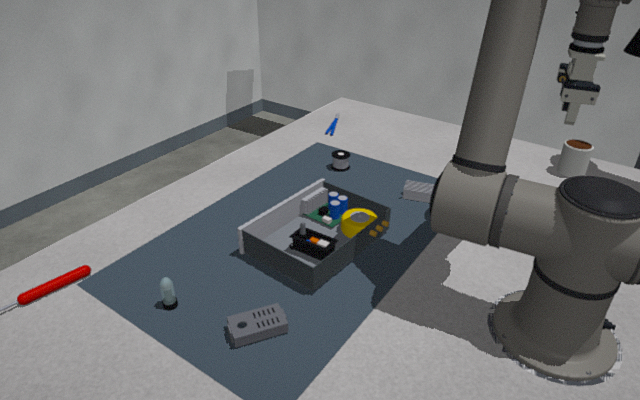

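View pics/wrist0.png

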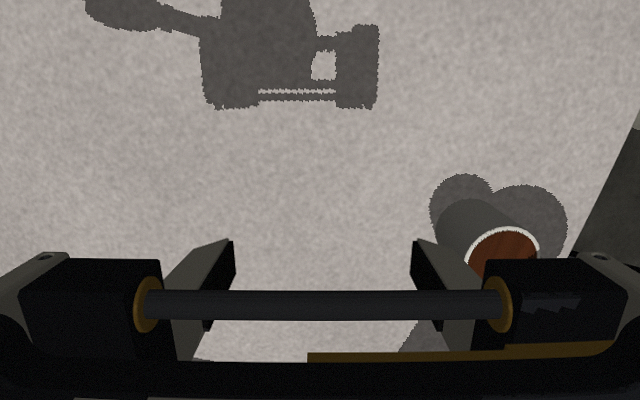

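Run:
```python
from h import *
a=cv2.imread('pics/scene0.png')[160:360,250:490]; b=cv2.imread('pics/side0.png')[170:370,200:440]
cv2.imwrite('pics/z0.png',np.vstack([cv2.resize(a,(720,600),interpolation=3)[:300*2]])); cv2.imwrite('pics/z1.png',cv2.resize(b,(720,600),interpolation=3))
for n in ['scene','side']:
    d=np.load(n+'0.npy'); P,uv=cloud(n,d)
    m=(abs(P[:,0]-.445)<.08)&(abs(P[:,1]-.31)<.08)&(P[:,2]>.018)&(P[:,2]<.04)
    Q=P[m]; r=cv2.minAreaRect(Q[:,:2].astype(np.float32)*1000); print(n,'cover',r,np.median(Q[:,2]),len(Q))
    for lo,hi in [(.045,.06),(.062,.1)]:
        m=(abs(P[:,0]-.49)<.13)&(abs(P[:,1]-.08)<.15)&(P[:,2]>lo)&(P[:,2]<hi); Q=P[m]; print(lo,len(Q),Q.min(0),Q.max(0),cv2.minAreaRect(Q[:,:2].astype(np.float32)*1000))
print(onplane('scene',[[446,279],[438,270]],.0275), onplane('side',[[241,324],[257,324]],.0275), onplane('side',[[303,222]],.081))
```

```text
scene cover ((444.2902526855469, 308.0435485839844), (105.80351257324219, 60.42121124267578), 58.150184631347656) 0.026795369432870864 882
0.045 1554 [ 0.39862808 -0.06995545  0.04500158] [0.61999459 0.17378122 0.059983  ] ((514.7357788085938, 47.91362762451172), (243.8243865966797, 221.24525451660156), 87.3102035522461)
0.062 827 [ 0.39952985 -0.06976402  0.06201315] [0.61990758 0.17373364 0.08419574] ((510.97991943359375, 47.48565673828125), (244.37844848632812, 211.19248962402344), 87.11344146728516)
side cover ((443.0238037109375, 308.87799072265625), (104.69580078125, 59.676429748535156), 56.31584548950195) 0.027181582620780742 1453
0.045 2181 [ 0.38566543 -0.06995173  0.04500009] [0.61968239 0.17583282 0.05999543] ((502.3836669921875, 48.26336669921875), (255.02452087402344, 213.46994018554688), 84.92992401123047)
0.062 1041 [ 0.39863607 -0.06902759  0.06201376] [0.61988887 0.17526468 0.08172376] ((510.19683837890625, 48.45709228515625), (245.2431640625, 213.42730712890625), 87.29267120361328)
[[0.45931584 0.33663147 0.0275    ]
 [0.44878715 0.30994614 0.0275    ]] [[0.45927905 0.33299722 0.0275    ]
 [0.43624152 0.31651167 0.0275    ]] [[0.51382992 0.07362805 0.081     ]]
```

View pics/z0.png

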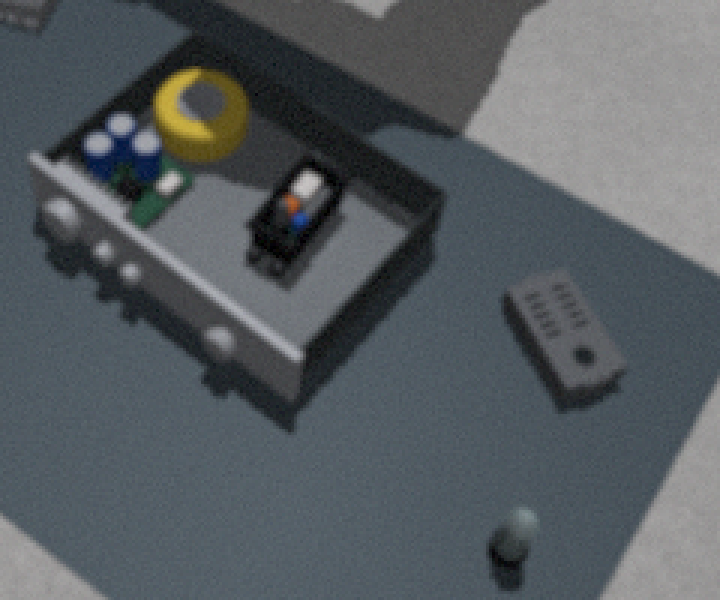

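View pics/z1.png

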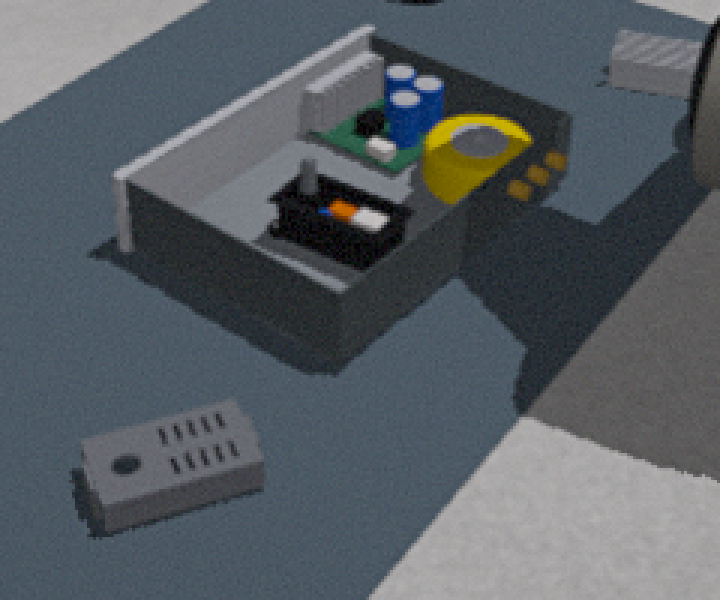

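```bash
cat >> h.py <<'E'
def go(x,y,z,yawdeg,s=None):
    s=s or ctrl.get_state(); R=Ro.from_rotvec(s['orientation']); p=np.array(s['ee_pos'])
    T=Ro.from_euler('z',yawdeg,degrees=True)*Ro.from_euler('x',180,degrees=True)
    print('delta',R.inv().apply(np.array([x,y,z])-p).round(4).tolist(),'rot',(R.inv()*T).as_rotvec().round(4).tolist())
E
python3 - <<'E'
from h import *
go(.40,-.28,.25,0); go(.486,.075,.20,-3)
print(ctrl.camera_params('wrist')['T_tool_cam'])
E
```

```text
delta [0.3172, -0.1539, -0.0233] rot [0.0001, 0.0, 0.2528]
delta [0.4893, -0.4761, 0.0267] rot [0.0001, 0.0, 0.3052]
[[ 4.38855390e-04 -9.52491383e-01 -3.04565218e-01  8.29632246e-02]
 [ 9.99999548e-01  6.74931584e-04 -6.69844469e-04  4.25234214e-04]
 [ 8.43581770e-04 -3.04564786e-01  9.52491249e-01 -1.56579495e-01]
 [ 0.00000000e+00  0.00000000e+00  0.00000000e+00  1.00000000e+00]]
```

Emit:
arm_command --delta_pos '[[0.317,-0.154,-0.023],[0.317,-0.154,-0.023],[0.317,-0.154,-0.023],[0.317,-0.154,-0.023],[0.317,-0.154,-0.023]]' --rotation '[[0,0,0.253],[0,0,0.253],[0,0,0.253],[0,0,0.253],[0,0,0.253]]'

```text
t: 1.15
ee_pos: [0.3204, -0.3471, 0.2432]
orientation: [3.141, -0.001, 0.001]
ft_force: [0.3, -0.2, -0.8]
opening: 1.003
```

Run:
```python
from h import *
print(ctrl.get_state()['ee_pos']);go(.40,-.28,.25,0); go(.486,.075,.20,-3)
```

```text
[ 0.32041193 -0.34708574  0.24317851]
delta [0.0795, -0.0671, -0.0068] rot [0.0006, -0.0004, -0.0007]
delta [0.1653, -0.4222, 0.043] rot [0.0005, -0.0004, 0.0517]
```

Emit:
arm_command --delta_pos '[[0.165,-0.422,0.043],[0.165,-0.422,0.043],[0.165,-0.422,0.043],[0.165,-0.422,0.043],[0.165,-0.422,0.043]]' --rotation '[[0,0,0.052],[0,0,0.052],[0,0,0.052],[0,0,0.052],[0,0,0.052]]'

```text
t: 1.65
ee_pos: [0.4103, -0.1149, 0.2193]
orientation: [3.14, -0.082, 0.001]
ft_force: [1.2, 0.1, -0.5]
opening: 1.0
```

Run:
```python
from h import *
print(ctrl.get_state()['ee_pos']); go(.486,.075,.20,-3)
```

```text
[ 0.41033297 -0.11485722  0.21932542]
delta [0.0656, -0.1936, 0.0193] rot [0.0005, -0.0009, -0.0001]
```

Emit:
arm_command --delta_pos '[[0.066,-0.194,0.019],[0.066,-0.194,0.019],[0.066,-0.194,0.019],[0.066,-0.194,0.019],[0.066,-0.194,0.019]]' --rotation '[[0,0,0],[0,0,0],[0,0,0],[0,0,0],[0,0,0]]'

```text
t: 2.15
ee_pos: [0.4868, 0.0782, 0.1996]
orientation: [-3.139, 0.074, -0.0]
ft_force: [0.7, -0.2, -0.9]
opening: 1.002
```

Run:
```python
from h import *
s,p,d=snap('wrist','w1.png'); np.save('w1.npy',d); np.save('w1s.npy',s,allow_pickle=True); print(s['ee_pos'],s['orientation'],s['qvel'].round(3))
for k in ['mains_box','fuse_cap']:
  for r in ctrl.trace('wrist',k)[:2]: print(k,r['score'],r['location'],r['region'].sum())
```

```text
[0.48680496 0.07817427 0.1996016 ] [-3.13939158e+00  7.38147391e-02 -1.92483368e-04] [ 0.033  0.028 -0.029 -0.042  0.023  0.037]
mains_box 0.86 [328.6, 177.6] 5404
fuse_cap 0.56 [328.0, 177.0] 5271
```

View pics/w1.png

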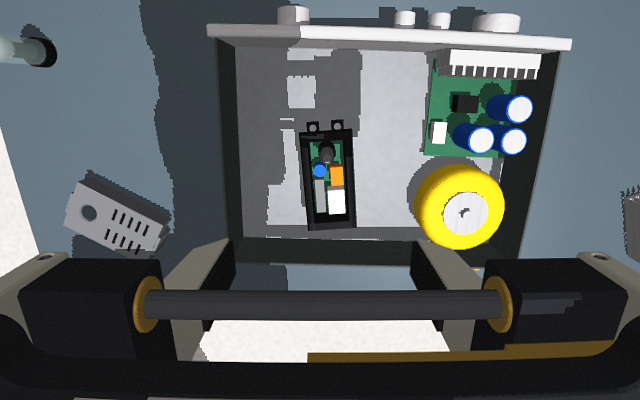

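Run:
```python
from h import *
s=np.load('w1s.npy',allow_pickle=True).item(); d=np.load('w1.npy'); P,uv=cloud('wrist',d,None,s)
m=(abs(P[:,0]-.486)<.07)&(abs(P[:,1]-.08)<.05)&(P[:,2]>.046)&(P[:,2]<.062); Q=P[m]
print(len(Q),np.percentile(Q[:,2],[5,25,50,75,95]),cv2.minAreaRect(Q[:,:2].astype(np.float32)*1000))
m2=(abs(P[:,0]-.486)<.07)&(abs(P[:,1]-.08)<.05)&(P[:,2]>.066); C=P[m2]; print(len(C),C.min(0),C.max(0),uv[m2].min(0),uv[m2].max(0))
# case walls
m3=(P[:,2]>.06)&(P[:,2]<.078)&(abs(P[:,1]-.08)<.2); W=P[m3]
for y in [0,.02,.15,.16,.17,.18]: print(y,(abs(W[:,1]-y)<.004).sum())
m4=(P[:,2]>.066)&(P[:,1]>.12)&(P[:,1]<.2); W=P[m4]; A=W[np.argsort(W[:,0])]; 
for x in [.42,.5,.58]:
    q=W[abs(W[:,0]-x)<.01]; print(x,q[:,1].min() if len(q) else '',q[:,1].max() if len(q) else '')
im=cv2.imread('pics/w1.png')[100:250,250:400]; 
mm=np.zeros((400,640),np.uint8); mm[uv[m][:,1],uv[m][:,0]]=255
a=cv2.resize(im,(600,600),interpolation=cv2.INTER_NEAREST); cv2.imwrite('pics/w1z.png',a); cv2.imwrite('pics/w1m.png',cv2.resize(mm[100:250,250:400],(600,600),interpolation=0))
```

```text
2364 [0.04891789 0.05160405 0.05246749 0.05305346 0.05389043] ((476.2142028808594, 89.50712585449219), (118.53529357910156, 83.0756607055664), 1.4096826314926147)
40336 [0.41603319 0.03000051 0.06604807] [0.52719994 0.12999686 0.30809549] [ 53 149] [556 399]
0 190
0.02 220
0.15 226
0.16 799
0.17 232
0.18 0
0.42 0.12005433234840467 0.16500760100999493
0.5 0.12256864758538077 0.16744637687660646
0.58 0.15764623590032262 0.16096715434057085
```

View pics/w1z.png

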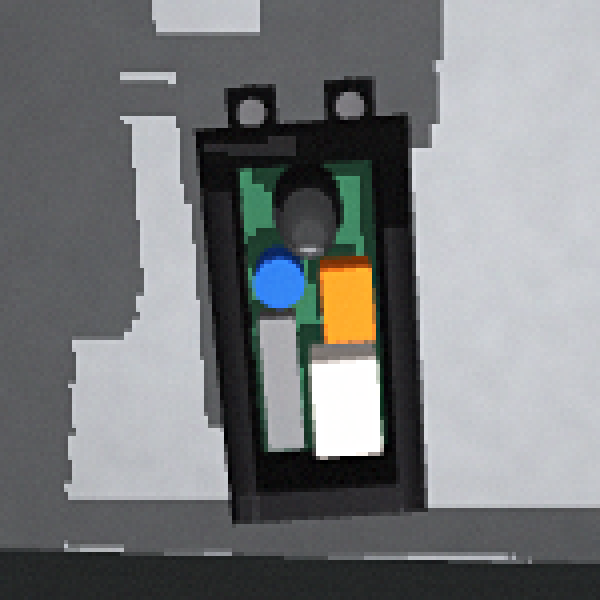

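View pics/w1m.png

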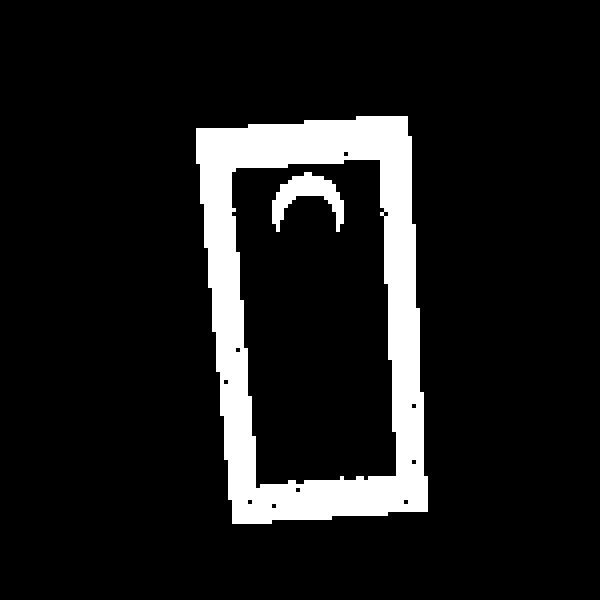

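```bash
cat >> h.py <<'E'
def rectfit(n,d,s,c,rad,lo,hi,ix=None):
    P,uv=cloud(n,d,None,s)
    m=(np.linalg.norm(P[:,:2]-c,axis=1)<rad)&(P[:,2]>lo)&(P[:,2]<hi)
    mm=np.zeros((400,640),np.uint8); mm[uv[m][:,1],uv[m][:,0]]=1
    k,lab,st,ce=cv2.connectedComponentsWithStats(mm,connectivity=4)
    b=1+np.argmax(st[1:,4]); sel=lab[uv[:,1],uv[:,0]]==b; Q=P[sel]
    r=cv2.minAreaRect(Q[:,:2].astype(np.float32)*1000)
    bp=cv2.boxPoints(r); e0=bp[1]-bp[0]; e1=bp[2]-bp[1]; L=e0 if np.hypot(*e0)>np.hypot(*e1) else e1
    yaw=np.degrees(np.arctan2(L[1],L[0]))
    return np.array(r[0])/1000,sorted(r[1]),yaw,np.median(Q[:,2]),Q,(lab==b)
E
python3 - <<'E'
from h import *
s=np.load('w1s.npy',allow_pickle=True).item(); d=np.load('w1.npy')
for lo in [.045,.0485,.051]:
    c,sz,yaw,z,Q,M=rectfit('wrist',d,s,np.array([.486,.078]),.062,lo,.06); print(c,sz,yaw,z,len(Q))
cs,_=cv2.findContours(M.astype(np.uint8),cv2.RETR_CCOMP,cv2.CHAIN_APPROX_NONE)
for q in cs:
    if len(q)>60: 
        W=onplane('wrist',q[:,0],.0525,s); r=cv2.minAreaRect(W[:,:2].astype(np.float32)*1000); print(len(q),r)
# cap
P,uv=cloud('wrist',d,None,s); m=(np.linalg.norm(P[:,:2]-[.514,.074],axis=1)<.03)&(P[:,2]>.070)&(P[:,2]<.09); C=P[m]; print(len(C),C.min(0),C.max(0),C[C[:,2]>C[:,2].max()-.003].mean(0))
E
```

```text
[0.48770117 0.07234541] [48.084144592285156, 96.3395767211914] 1.5773863 0.05244207707717452 2261
[0.48770081 0.07234706] [48.06378173828125, 96.3471450805664] 1.5615115 0.05249042687741773 2169
[0.48794128 0.07230016] [46.840431213378906, 94.47364807128906] 1.635702 0.05265721111302718 1832
291 ((488.2185363769531, 72.3052978515625), (94.01509094238281, 46.6358642578125), 1.6455596685409546)
234 ((487.7254333496094, 72.05963897705078), (79.60789489746094, 36.2866325378418), 1.5869042873382568)
161 [0.50996432 0.06776305 0.07040935] [0.52161036 0.07886461 0.08189952] [0.51575428 0.0732004  0.07985174]
```

Run:
```python
from h import *
go(.444,.308,.1735,57)
```

```text
delta [-0.0535, -0.232, 0.0264] rot [0.0002, 0.0009, -1.0456]
```

Emit:
arm_command --delta_pos '[[-0.05,-0.23,0.026],[-0.05,-0.23,0.026],[-0.05,-0.23,0.026],[-0.05,-0.23,0.026],[-0.05,-0.23,0.026]]' --rotation '[[0,0,-1.046],[0,0,-1.046],[0,0,-1.046],[0,0,-1.046],[0,0,-1.046]]'

```text
t: 2.8
ee_pos: [0.4478, 0.3065, 0.1743]
orientation: [2.95, 1.081, 0.001]
ft_force: [1.2, -1.3, 0.5]
opening: 0.997
```

Run:
```python
from h import *
go(.444,.308,.1735,57)
```

```text
delta [-0.0019, -0.0036, 0.0008] rot [0.0002, -0.0003, -0.2924]
```

Emit:
arm_command --delta_pos '[[-0.003,-0.002,0.001],[-0.003,-0.002,0.001],[-0.003,-0.002,0.001],[-0.003,-0.002,0.001]]' --rotation '[[0,0,-0.146],[0,0,-0.292],[0,0,-0.292],[0,0,-0.292]]'

```text
t: 3.2
ee_pos: [0.445, 0.3041, 0.1735]
orientation: [2.769, 1.484, 0.001]
ft_force: [0.3, 0.4, 0.5]
opening: 1.0
```

Run:
```python
from h import *
s,p,d=snap('wrist','w2.png'); np.save('w2.npy',d); np.save('w2s.npy',s,allow_pickle=True)
print(s['ee_pos'],s['orientation'],s['qvel'].round(3))
for lo in [.012,.02,.024]:
    c,sz,yaw,z,Q,M=rectfit('wrist',d,s,np.array([.444,.308]),.065,lo,.04); print(c,sz,yaw,z,len(Q))
a=cv2.resize(p[100:250,250:400,::-1],(600,600),interpolation=0); cv2.imwrite('pics/w2z.png',a)
```

```text
[0.44503054 0.30413542 0.17348878] [2.76891004e+00 1.48357309e+00 5.52925173e-04] [ 0.004  0.001 -0.002  0.002 -0.001  0.002]
[0.44527258 0.30691888] [56.212093353271484, 103.96050262451172] 57.597363 0.026144847244049918 6147
[0.44526508 0.30690704] [56.212093353271484, 103.93245697021484] 57.597363 0.026155109281658595 6093
[0.44526361 0.30690475] [56.212093353271484, 103.92701721191406] 57.597363 0.02616299187707316 6037
```

View pics/w2.png

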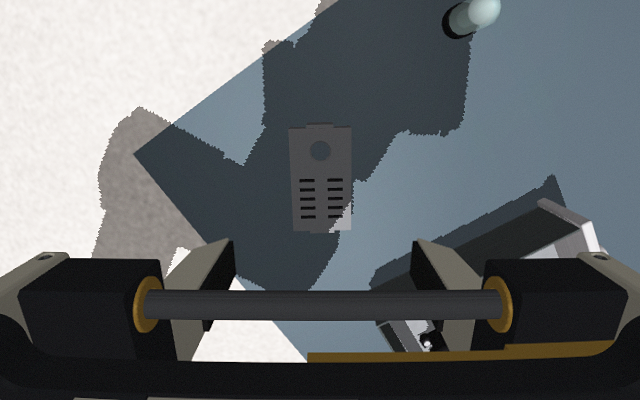

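View pics/w2z.png

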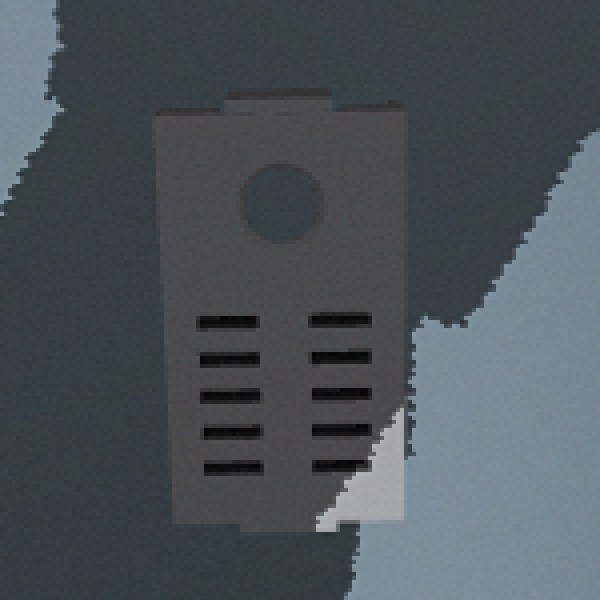

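Run:
```python
from h import *
s=np.load('w2s.npy',allow_pickle=True).item(); d=np.load('w2.npy')
c,sz,yaw,z,Q,M=rectfit('wrist',d,s,np.array([.444,.308]),.065,.022,.04)
h=onplane('wrist',[[320.1,150.7]],z,s)[0]; v=h[:2]-c; print(h,v,np.hypot(*v),np.degrees(np.arctan2(v[1],v[0])))
def edges(Q,c,yaw,half):
    a=np.radians(yaw); R=np.array([[np.cos(a),np.sin(a)],[-np.sin(a),np.cos(a)]]); L=(Q[:,:2]-c)@R.T
    out=[]
    for sg in (1,-1):
        xs,ys=[],[]
        for x in np.arange(-half,half,.002):
            q=L[abs(L[:,0]-x)<.001]; 
            if len(q): xs.append(x); ys.append((sg*q[:,1]).max()*sg)
        out.append(np.polyfit(xs,ys,1))
    return out
e=edges(Q,c,yaw,.044); print(e,[yaw+np.degrees(k[0]) for k in e])
s1=np.load('w1s.npy',allow_pickle=True).item(); d1=np.load('w1.npy')
c1,sz,yaw1,z1,Q1,M=rectfit('wrist',d1,s1,np.array([.486,.078]),.062,.0485,.06)
e=edges(Q1,c1,yaw1,.044); print(e,[yaw1+np.degrees(k[0]) for k in e])
go(c[0],c[1],.012,57.7)
```

```text
[0.46056242 0.33081279 0.02615543] [0.01529734 0.02390575] 0.02838121816079693 57.38473786072009
[array([0.00087687, 0.02768398]), array([-0.0069113, -0.0273989])] [np.float64(57.64760345502687), np.float64(57.201374180074794)]
[array([0.00230833, 0.02356214]), array([-0.0044761 , -0.02343677])] [np.float64(1.7618278016524473), np.float64(1.373108801464538)]
delta [0.0023, -0.0013, 0.1615] rot [0.0004, -0.0002, -0.0228]
```

Emit:
arm_command --delta_pos '[[0.002,-0.001,0.045],[0.0025,-0.0012,0.09],[0.0025,-0.0012,0.12],[0.0025,-0.0012,0.12],[0.0025,-0.0012,0.12]]' --rotation '[[0,0,-0.019],[0,0,-0.019],[0,0,-0.019],[0,0,-0.019],[0,0,-0.019]]'

```text
t: 3.75
ee_pos: [0.4454, 0.3079, 0.0538]
orientation: [2.752, 1.515, 0.0]
ft_force: [-0.2, -0.2, 0.0]
opening: 1.001
```

Run:
```python
from h import *
go(.4453,.3069,.006,57.45)
```

```text
delta [-0.0009, 0.0004, 0.0478] rot [0.0001, 0.0, 0.0038]
```

Emit:
arm_command --delta_pos '[[-0.001,0.0004,0.02],[-0.001,0.0004,0.04],[-0.001,0.0004,0.048],[-0.001,0.0004,0.048],[-0.001,0.0004,0.048]]' --rotation '[[0,0,0.003],[0,0,0.003],[0,0,0.003],[0,0,0.003],[0,0,0.003]]'

```text
t: 4.25
ee_pos: [0.4456, 0.3076, 0.0067]
orientation: [2.753, 1.513, 0.004]
ft_force: [0.5, 0.2, -0.9]
opening: 1.005
```

Emit:
arm_command --delta_pos '[[0,0,0],[0,0,0],[0,0,0],[0,0,0],[0,0,0]]' --rotation '[[0,0,0],[0,0,0],[0,0,0],[0,0,0],[0,0,0]]' --gripper 0.6 --grip_force 30

```text
t: 4.75
ee_pos: [0.4446, 0.3072, 0.0052]
orientation: [2.752, 1.514, 0.0]
ft_force: [1.3, 0.1, 0.5]
opening: 0.613
```

Emit:
arm_command --delta_pos '[[0,0,0],[0,0,0],[0,0,0],[0,0,0],[0,0,0]]' --rotation '[[0,0,0],[0,0,0],[0,0,0],[0,0,0],[0,0,0]]'

```text
t: 5.25
ee_pos: [0.4446, 0.3071, 0.0052]
orientation: [2.753, 1.514, 0.0]
ft_force: [0.1, -0.3, 0.6]
opening: 0.606
```

Run:
```python
from h import *
go(.4453,.3069,.006,57.45); s=ctrl.get_state(); print(s['opening']*92,s['ee_pos'],s['ft_force'])
```

```text
delta [0.0002, 0.0007, -0.0008] rot [0.0001, 0.0, 0.0031]
55.72214883264723 [0.44461541 0.30713688 0.00519102] [ 0.09061719 -0.29446075  0.64891479]
```

Emit:
arm_command --delta_pos '[[0,0,-0.01],[0,0,-0.04],[0,0,-0.08],[0,0,-0.12],[0,0,-0.13]]' --rotation '[[0,0,0],[0,0,0],[0,0,0],[0,0,0],[0,0,0]]' --grip_force 40

```text
t: 5.75
ee_pos: [0.4466, 0.3082, 0.1402]
orientation: [2.752, 1.514, 0.013]
ft_force: [0.2, -0.0, -0.7]
opening: 0.611
```

Run:
```python
from h import *
s,p,d=snap('wrist','w3.png'); print(s['ee_pos'],s['ft_force'],s['opening'])
np.save('w3.npy',d); np.save('w3s.npy',s,allow_pickle=True)
c,sz,yaw,z,Q,M=rectfit('wrist',d,s,s['ee_pos'][:2],.065,s['ee_pos'][2]+.008,s['ee_pos'][2]+.03); print(c,sz,yaw,z)
go(.4875,.0723,.14,1.57)
```

```text
[0.44662275 0.30824193 0.14022786] [ 0.23630976 -0.04135967 -0.72043054] 0.6112475200711
[0.459306   0.32787543] [58.001930236816406, 90.26983642578125] -31.83316 0.16125944140257203
delta [-0.1772, 0.1609, -0.0008] rot [0.0005, -0.0079, 0.9785]
```

View pics/w3.png

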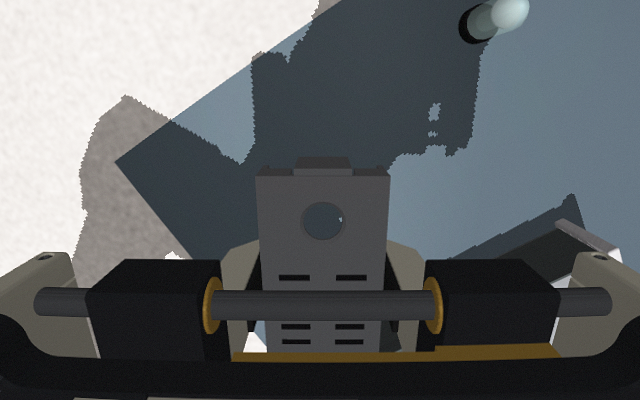

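Emit:
arm_command --delta_pos '[[-0.034,0.03,0],[-0.068,0.062,0],[-0.102,0.093,0],[-0.136,0.124,0],[-0.17,0.155,0]]' --rotation '[[0,0,0.14],[0,0,0.28],[0,0,0.42],[0,0,0.56],[0,0,0.7]]'

```text
t: 6.3
ee_pos: [0.4837, 0.0788, 0.1342]
orientation: [-3.106, -0.47, 0.003]
ft_force: [0.5, -0.0, -0.6]
opening: 0.606
```

Run:
```python
from h import *
go(.4875,.0723,.14,1.57)
```

```text
delta [0.0017, 0.0074, -0.0058] rot [-0.0003, 0.002, 0.2729]
```

Emit:
arm_command --delta_pos '[[0.0017,0.0074,-0.005],[0.0017,0.0074,-0.005],[0.0017,0.0074,-0.005],[0.0017,0.0074,-0.005],[0.0017,0.0074,-0.005]]' --rotation '[[0,0,0.14],[0,0,0.273],[0,0,0.273],[0,0,0.273],[0,0,0.273]]'

```text
t: 6.8
ee_pos: [0.4879, 0.0744, 0.1397]
orientation: [3.141, 0.057, -0.002]
ft_force: [-0.9, -0.8, -1.5]
opening: 0.608
```

Run:
```python
from h import *
s,p,d=snap('wrist','w4.png'); print(s['ee_pos'],s['ft_force'],s['opening'])
np.save('w4.npy',d); np.save('w4s.npy',s,allow_pickle=True)
P,uv=cloud('wrist',d,None,s); z0=s['ee_pos'][2]
R=Ro.from_rotvec(s['orientation']).as_matrix(); L=(P-s['ee_pos'])@R
m=(L[:,2]<-.015)&(L[:,2]>-.03)&(abs(L[:,1])<.035)&(L[:,0]>.015)&(L[:,0]<.06); print(np.median(L[m],0),L[m].min(0),L[m].max(0))
for x in [.02,.03,.04]:
    q=L[m&(abs(L[:,0]-x)<.003)]; print(x,q[:,1].min(),q[:,1].max(),np.median(q[:,2]))
go(.4875,.0723,.14,1.57)
cv2.imwrite('pics/w4z.png',cv2.resize(p[120:270,230:430,::-1],(800,600),interpolation=0))
```

```text
[0.48786622 0.07441472 0.1396613 ] [-0.9368602  -0.75934824 -1.53914917] 0.6081301945492825
[ 3.62092434e-02  7.51205433e-05 -2.09037218e-02] [ 0.01500478 -0.02803891 -0.02346426] [ 0.05275101  0.02851548 -0.01501775]
0.02 -0.02777203845180177 0.028419646171418317 -0.02097856636521194
0.03 -0.027928931415414582 0.028515480409864992 -0.020926006991647022
0.04 -0.02788213328094334 0.028431762515261083 -0.02097533343598594
delta [-0.0005, 0.0022, -0.0002] rot [0.0001, 0.0008, 0.0083]
```

View pics/w4z.png

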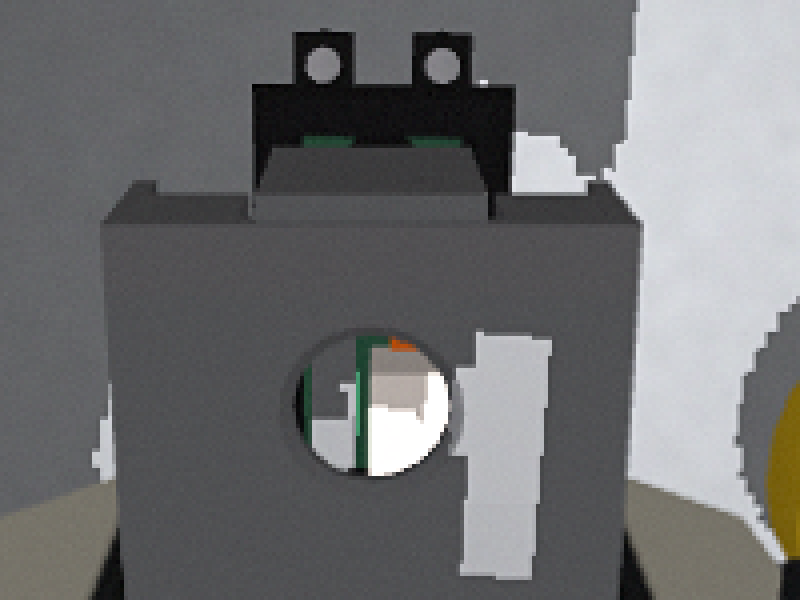

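Emit:
arm_command --delta_pos '[[0,0,0],[0,0,0]]' --rotation '[[0,0,0],[0,0,0]]'

```text
t: 7.05
ee_pos: [0.4882, 0.0743, 0.1401]
orientation: [3.141, 0.054, -0.0]
ft_force: [0.5, 0.1, -1.0]
opening: 0.604
```

Run:
```python
from h import *
print(ctrl.get_state()['ft_force']);go(.4875,.0726,.10,1.57)
```

```text
[ 0.51113947  0.05866485 -0.99010832]
delta [-0.0008, 0.0017, 0.0401] rot [0.0001, 0.0001, 0.0067]
```

Emit:
arm_command --delta_pos '[[-0.0008,0.0017,0.02],[-0.0008,0.0017,0.04],[-0.0008,0.0017,0.05],[-0.0008,0.0017,0.05],[-0.0008,0.0017,0.05]]' --rotation '[[0,0,0.0067],[0,0,0.0067],[0,0,0.0067],[0,0,0.0067],[0,0,0.0067]]'

```text
t: 7.55
ee_pos: [0.4879, 0.0723, 0.0906]
orientation: [3.141, 0.041, 0.001]
ft_force: [0.5, 0.6, 0.0]
opening: 0.605
```

Run:
```python
from h import *
s,p,d=snap('wrist','w5.png'); print(s['ft_force'],s['ee_pos'],s['qvel'].round(3)); go(.4875,.0726,.074,1.57)
r=snap('side','s5.png')
# box as seen in scene cams for check
```

```text
[0.46572177 0.55573206 0.0234597 ] [0.48793942 0.07233949 0.09059092] [-0.001 -0.013 -0.01   0.001 -0.001 -0.   ]
delta [-0.0007, -0.0003, 0.0169] rot [0.0001, -0.0014, -0.001]
```

View pics/w5.png

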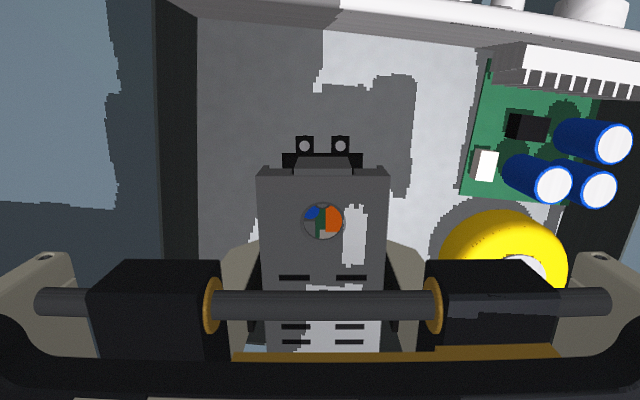

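Emit:
arm_command --delta_pos '[[-0.0006,-0.0002,0.006],[-0.0006,-0.0002,0.012],[-0.0006,-0.0002,0.017],[-0.0006,-0.0002,0.017]]' --rotation '[[0,0,0],[0,0,0],[0,0,0],[0,0,0]]'

```text
t: 8.05
ee_pos: [0.4864, 0.0724, 0.0723]
orientation: [3.141, 0.041, -0.003]
ft_force: [-0.5, -0.7, -0.9]
opening: 0.61
```

Run:
```python
from h import *
s,p,d=snap('wrist','w6.png'); print(s['ft_force'],s['wrist_torque'],s['ee_pos']); go(.4875,.0726,.057,1.57)
s,p2,d=snap('scene');cv2.imwrite('pics/w6z.png',np.hstack([cv2.resize(p[130:280,250:400,::-1],(400,400)),cv2.resize(p2[170:270,300:400,::-1],(400,400))]))
```

```text
[-0.45586254 -0.74378895 -0.89771241] [-0.0054127  -0.02636451  0.00183332] [0.48637629 0.07244964 0.07230497]
delta [0.0008, -0.0001, 0.0157] rot [0.0, 0.001, -0.0013]
```

View pics/w6z.png

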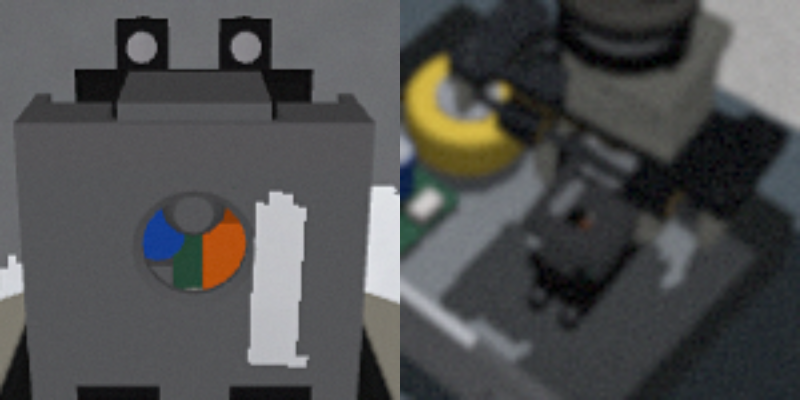

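Emit:
arm_command --delta_pos '[[0.0006,0,0.004],[0.0006,0,0.008],[0.0006,0,0.012],[0.0006,0,0.012],[0.0006,0,0.012]]' --rotation '[[0,0,0],[0,0,0],[0,0,0],[0,0,0],[0,0,0]]'

```text
t: 8.65
ee_pos: [0.4875, 0.0725, 0.061]
orientation: [3.141, 0.041, -0.001]
ft_force: [0.2, 0.4, -0.2]
opening: 0.608
```

Run:
```python
from h import *
s,p,d=snap('wrist','w7.png'); print(s['ft_force'],s['wrist_torque'],s['ee_pos'],s['qvel'].round(3)); go(.4875,.0726,.057,1.57)
# hole and cap via depth
P,uv=cloud('wrist',d,None,s); R=Ro.from_rotvec(s['orientation']).as_matrix(); L=(P-s['ee_pos'])@R
m=(abs(L[:,1])<.02)&(abs(L[:,0]-.028)<.02)&(L[:,2]<-.0235)&(L[:,2]>-.04); print(m.sum(), L[m].min(0) if m.any() else '',L[m].max(0) if m.any() else '')
cv2.imwrite('pics/w7z.png',cv2.resize(p[130:280,230:430,::-1],(800,600)))
```

```text
[ 0.24436123  0.43627886 -0.18117714] [-5.41590967e-06  3.61920996e-02 -5.96234678e-02] [0.48750845 0.07248891 0.06102507] [-0.001 -0.006 -0.005  0.     0.003 -0.001]
delta [-0.0001, -0.0001, 0.0042] rot [0.0001, 0.0, -0.0013]
0
```

View pics/w7z.png

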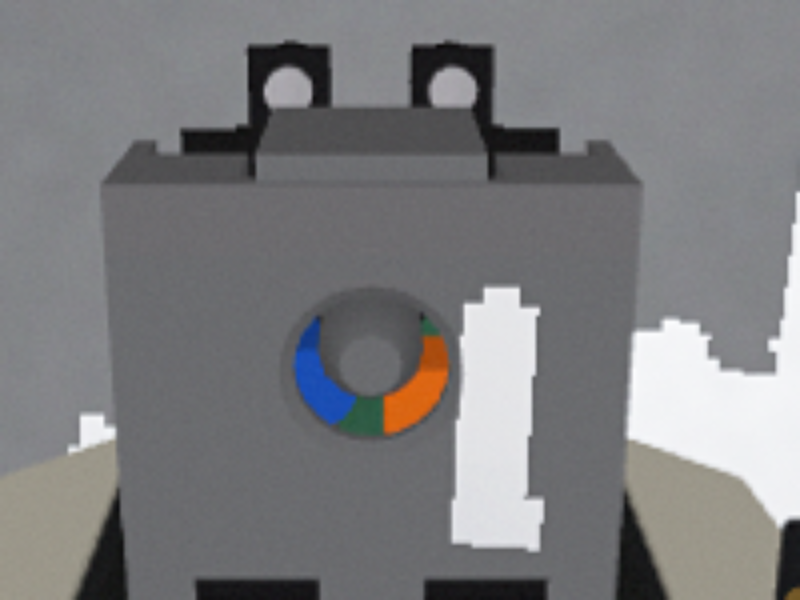

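Emit:
arm_command --delta_pos '[[0,0,0.002],[0,0,0.004],[0,0,0.006],[0,0,0.007],[0,0,0.007]]' --rotation '[[0,0,0],[0,0,0],[0,0,0],[0,0,0],[0,0,0]]'

```text
t: 9.2
ee_pos: [0.4875, 0.0725, 0.054]
orientation: [3.141, 0.041, -0.001]
ft_force: [-0.3, 0.0, -0.5]
opening: 0.608
```

Emit:
arm_command --delta_pos '[[0,0,0.001],[0,0,0.002],[0,0,0.002]]' --rotation '[[0,0,0],[0,0,0],[0,0,0]]'

```text
t: 9.5
ee_pos: [0.4877, 0.0725, 0.0523]
orientation: [3.141, 0.041, 0.0]
ft_force: [-1.0, -0.5, 1.4]
opening: 0.605
```

Run:
```python
from h import *
s=ctrl.get_state(); print(s['ft_force'],s['wrist_torque'],s['ee_pos']); go(.4875,.0726,.0467,1.57)
```

```text
[-0.97267276 -0.49203787  1.41713094] [0.03089743 0.08745514 0.00361894] [0.48769042 0.07249019 0.05225484]
delta [-0.0002, -0.0001, 0.0056] rot [0.0001, -0.0003, -0.0013]
```

Emit:
arm_command --delta_pos '[[0,0,0.0007],[0,0,0.0015],[0,0,0.0015]]' --rotation '[[0,0,0],[0,0,0],[0,0,0]]'

```text
t: 9.8
ee_pos: [0.4878, 0.0725, 0.0509]
orientation: [3.141, 0.041, 0.001]
ft_force: [-0.9, 0.4, 5.7]
opening: 0.609
```

Emit:
arm_command --delta_pos '[[0,0,0.0005],[0,0,0.001],[0,0,0.001]]' --rotation '[[0,0,0],[0,0,0],[0,0,0]]'

```text
t: 10.1
ee_pos: [0.4878, 0.0725, 0.0501]
orientation: [3.141, 0.041, 0.001]
ft_force: [-0.7, -0.2, 6.7]
opening: 0.603
```

Emit:
arm_command --delta_pos '[[0,0,0.0005],[0,0,0.001],[0,0,0.001]]' --rotation '[[0,0,0],[0,0,0],[0,0,0]]'

```text
t: 10.4
ee_pos: [0.488, 0.0725, 0.0492]
orientation: [3.141, 0.041, 0.002]
ft_force: [-1.2, 0.5, 7.2]
opening: 0.608
```

Emit:
arm_command --delta_pos '[[0,0,0.0005],[0,0,0.001],[0,0,0.001]]' --rotation '[[0,0,0],[0,0,0],[0,0,0]]'

```text
t: 10.7
ee_pos: [0.4881, 0.0725, 0.0484]
orientation: [3.141, 0.041, 0.002]
ft_force: [-1.5, 0.2, 9.5]
opening: 0.606
```

Emit:
arm_command --delta_pos '[[0,0,0.0005],[0,0,0.001],[0,0,0.001]]' --rotation '[[0,0,0],[0,0,0],[0,0,0]]'

```text
t: 11.0
ee_pos: [0.4882, 0.0725, 0.0475]
orientation: [3.141, 0.041, 0.003]
ft_force: [-1.4, 0.1, 10.2]
opening: 0.607
```

Emit:
arm_command --delta_pos '[[-0.0003,0,0.0005],[-0.0004,0,0.001],[-0.0004,0,0.001]]' --rotation '[[0,0,0],[0,0,0],[0,0,0]]'

```text
t: 11.3
ee_pos: [0.4881, 0.0725, 0.0468]
orientation: [3.141, 0.041, 0.004]
ft_force: [-1.1, -0.1, 11.8]
opening: 0.601
```

Emit:
arm_command --delta_pos '[[0,0,0.0005],[0,0,0.001],[0,0,0.001]]' --rotation '[[0,0,0],[0,0,0],[0,0,0]]'

```text
t: 11.6
ee_pos: [0.4883, 0.0725, 0.0454]
orientation: [3.141, 0.041, 0.004]
ft_force: [1.4, 0.2, 5.9]
opening: 0.6
```

Run:
```python
from h import *
s,p,d=snap('wrist','w8.png'); print(s['ft_force'],s['wrist_torque'],s['ee_pos']); go(.4875,.0726,.0467,1.57)
P,uv=cloud('wrist',d,None,s); R=Ro.from_rotvec(s['orientation']).as_matrix(); L=(P-s['ee_pos'])@R
m=(L[:,2]<-.015)&(L[:,2]>-.0245)&(abs(L[:,1])<.035)&(L[:,0]>.015)&(L[:,0]<.06); print(np.median(L[m],0),L[m].max(0))
cv2.imwrite('pics/w8z.png',cv2.resize(p[130:280,230:430,::-1],(800,600)))
```

```text
[1.361326   0.22196473 5.89693199] [ 0.0992839  -0.06509761  0.03605739] [0.48830542 0.07249994 0.04541342]
delta [-0.0008, -0.0001, -0.0013] rot [0.0001, -0.0027, -0.0014]
[ 0.03604822  0.0004789  -0.02086021] [ 0.05272119  0.02853941 -0.01501833]
```

View pics/w8z.png

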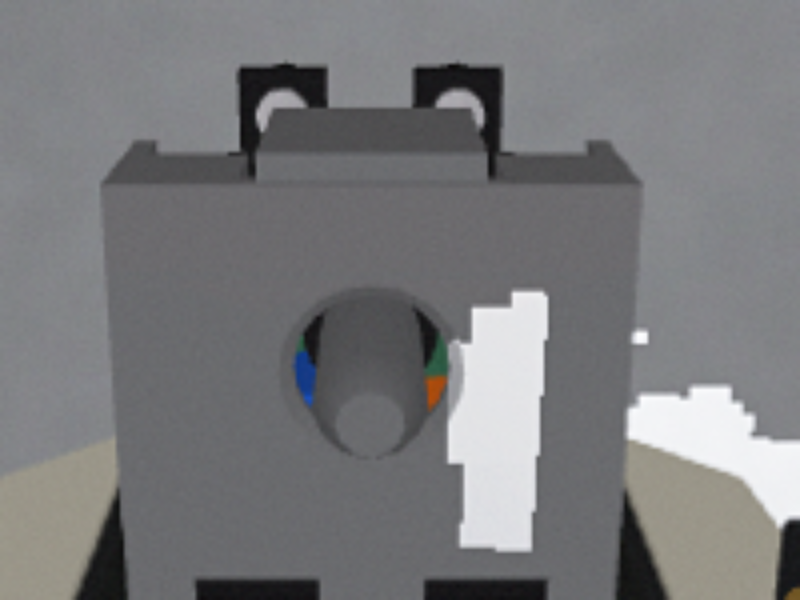

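Emit:
arm_command --delta_pos '[[0,0,0.0004],[0,0,0.0008],[0,0,0.0008]]' --rotation '[[0,0,0],[0,0,0],[0,0,0]]'

```text
t: 11.95
ee_pos: [0.4883, 0.0725, 0.0448]
orientation: [3.141, 0.041, 0.004]
ft_force: [1.0, -0.3, 9.8]
opening: 0.606
```

Run:
```python
from h import *
s,p,d=snap('wrist'); print(s['ft_force'],s['wrist_torque'],s['ee_pos']); go(.4875,.0726,.0467,1.57)
```

```text
[ 1.03898287 -0.29597777  9.78705074] [0.14458446 0.17430772 0.0010449 ] [0.48833793 0.07249148 0.04475118]
delta [-0.0008, -0.0001, -0.0019] rot [0.0001, -0.0027, -0.0013]
```

Emit:
arm_command --delta_pos '[[0,0,0.0004],[0,0,0.0004]]' --rotation '[[0,0,0],[0,0,0]]'

```text
t: 12.2
ee_pos: [0.4883, 0.0725, 0.0445]
orientation: [3.141, 0.041, 0.004]
ft_force: [-0.7, 0.9, 10.0]
opening: 0.602
```

Emit:
arm_command --delta_pos '[[0,0,-0.0008],[0,0,-0.0016],[0,0,-0.0025],[0,0,-0.0025]]' --rotation '[[0,0,0],[0,0,0],[0,0,0],[0,0,0]]'

```text
t: 12.6
ee_pos: [0.4875, 0.0725, 0.0461]
orientation: [3.141, 0.041, 0.001]
ft_force: [1.3, -0.7, 2.7]
opening: 0.609
```

Run:
```python
from h import *
s,p,d=snap('wrist'); print(s['ft_force'],s['wrist_torque'],s['ee_pos'],s['opening']); go(.4875,.0726,.0467,1.57)
P,uv=cloud('wrist',d,None,s); R=Ro.from_rotvec(s['orientation']).as_matrix(); L=(P-s['ee_pos'])@R
for z in (-.024,-.01): 
  m=(abs(L[:,2]-z)<.004)&(abs(L[:,0])<.06)&(abs(L[:,1])>.026)&(abs(L[:,1])<.1)
```

```text
[ 1.25661831 -0.69613475  2.69228727] [ 0.02677814 -0.24318664  0.00211988] [0.48754674 0.0724609  0.04609442] 0.6093900786919862
delta [-0.0001, -0.0001, -0.0007] rot [0.0001, -0.0008, -0.0014]
```

Emit:
arm_command --delta_pos '[[0,0,-0.0006],[0,0,-0.0012],[0,0,-0.0018],[0,0,-0.0018]]' --rotation '[[0,0,0],[0,0,0],[0,0,0],[0,0,0]]'

```text
t: 13.05
ee_pos: [0.4865, 0.0725, 0.0474]
orientation: [3.141, 0.041, -0.002]
ft_force: [-0.7, -1.3, -1.4]
opening: 0.607
```

Run:
```python
from h import *
for i in range(3):
  s,p,d=snap('wrist'); print(s['ft_force'],s['wrist_torque'],s['ee_pos'],s['opening'])
```

```text
[-0.72751713 -1.28183126 -1.37399065] [-0.00854291 -0.02861101 -0.02139395] [0.48651156 0.07249769 0.04739355] 0.6072577441368411
[-0.49993731 -0.02538624 -0.7277364 ] [-0.00550974  0.02322374  0.01255766] [0.48656414 0.07248888 0.04739137] 0.607537134761139
[-0.34747792  0.25834565 -1.69899813] [-0.0388033   0.13121302  0.00585407] [0.48662165 0.07247299 0.04742462] 0.6029618150098108
```

Emit:
arm_command --delta_pos '[[0,0,-0.0005],[0,0,-0.001],[0,0,-0.001]]' --rotation '[[0,0,0],[0,0,0],[0,0,0]]'

```text
t: 13.5
ee_pos: [0.4867, 0.0725, 0.0484]
orientation: [3.141, 0.041, -0.002]
ft_force: [-0.4, 0.8, -5.2]
opening: 0.607
```

Run:
```python
from h import *
for i in range(4):
  s,p,d=snap('wrist'); print(s['ft_force'],s['wrist_torque'],s['ee_pos'],s['opening'])
```

```text
[-0.40437783  0.76049696 -5.24044923] [0.00666097 0.05759983 0.00172549] [0.48665661 0.07248677 0.04838644] 0.6070915554668926
[-1.75021314 -0.40387372 -6.64469805] [0.01081093 0.17948039 0.04281296] [0.48665329 0.07249248 0.04836506] 0.6065647972657437
[-1.3642739   0.71117554 -6.07347475] [ 0.07396026  0.17138999 -0.01444612] [0.48668233 0.07247982 0.04839966] 0.6102674272021202
[-1.22610808  0.60250027 -5.32857974] [ 0.02213348  0.20338003 -0.04902945] [0.48668934 0.07248208 0.04842492] 0.6054132576743763
```

Emit:
arm_command --delta_pos '[[0,0,0.0007],[0,0,0.0015],[0,0,0.0015]]' --rotation '[[0,0,0],[0,0,0],[0,0,0]]'

```text
t: 14.0
ee_pos: [0.4877, 0.0724, 0.0476]
orientation: [3.141, 0.041, 0.002]
ft_force: [-0.0, 0.1, -1.8]
opening: 0.607
```

Emit:
arm_command --delta_pos '[[0,0,0],[0,0,0],[0,0,0],[0,0,0]]' --rotation '[[0,0,0],[0,0,0],[0,0,0],[0,0,0]]' --gripper 0.26

```text
t: 14.4
ee_pos: [0.4875, 0.0725, 0.0475]
orientation: [3.141, 0.041, 0.001]
ft_force: [0.7, -0.1, 0.4]
opening: 0.741
```

Emit:
arm_command --delta_pos '[[0,0,-0.01],[0,0,-0.03],[0,0,-0.07],[0,0,-0.11],[0,0,-0.15]]' --rotation '[[0,0,0],[0,0,0],[0,0,0],[0,0,0],[0,0,0]]'

```text
t: 14.9
ee_pos: [0.4869, 0.0725, 0.1996]
orientation: [3.141, 0.041, 0.001]
ft_force: [0.7, 0.4, -0.9]
opening: 0.742
```

Run:
```python
from h import *
s,p,d=snap('wrist','w9.png'); print(s['ft_force'],s['ee_pos'],s['opening'])
c,sz,yaw,z,Q,M=rectfit('wrist',d,s,np.array([.4875,.0725]),.06,.063,.073); print(c,sz,yaw,z,len(Q))
A=np.c_[Q[:,:2]-c,np.ones(len(Q))]; k=np.linalg.lstsq(A,Q[:,2],rcond=None)[0]; print('plane',k, np.std(Q[:,2]-A@k))
cv2.imwrite('pics/w9z.png',cv2.resize(p[90:240,230:430,::-1],(800,600)))
s2,p2,d2=snap('side'); cv2.imwrite('pics/s9.png',cv2.resize(p2[180:300,230:390,::-1],(800,600),interpolation=3))
```

```text
[ 0.66893434  0.37282373 -0.91881272] [0.48689786 0.07250656 0.19961923] 0.7420001599143434
[0.48782819 0.07221506] [56.16774368286133, 103.96279907226562] 1.4361298 0.06767157175755675 6650
plane [-0.00437042  0.00115378  0.06764608] 0.0007501249759760286
```

View pics/w9z.png

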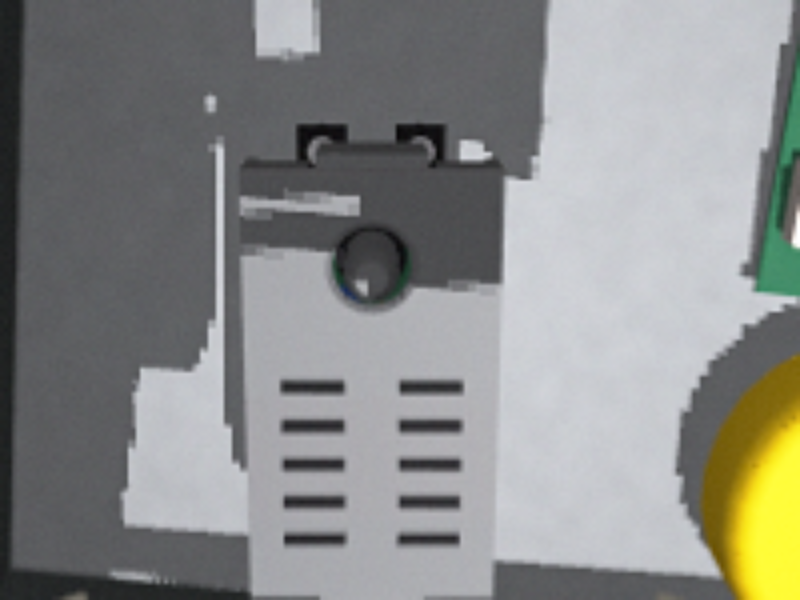

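View pics/s9.png

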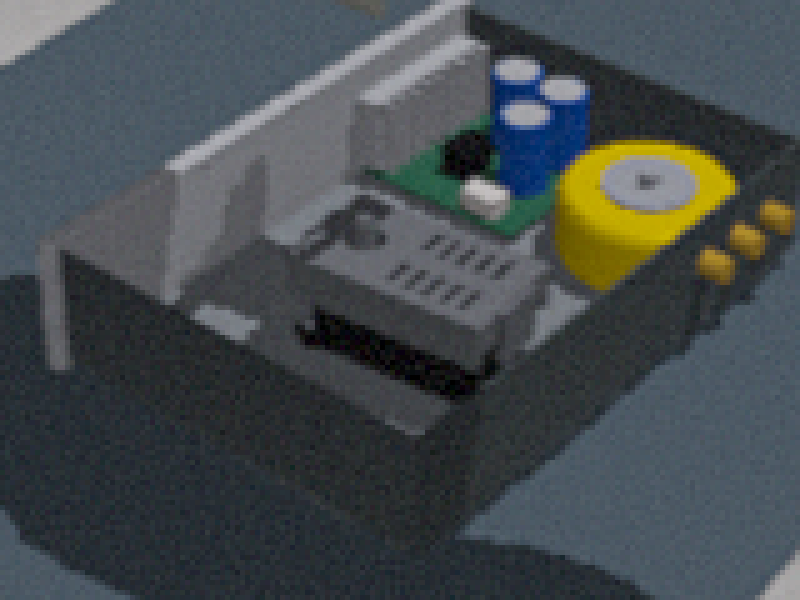

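Run:
```python
from h import *
def slope(d,s,c0,lo,hi,yaw):
    c,sz,y,z,Q,M=rectfit('wrist',d,s,np.array(c0),.06,lo,hi); a=np.radians(yaw)
    L=(Q[:,:2]-c)@np.array([[np.cos(a),-np.sin(a)],[np.sin(a),np.cos(a)]])
    A=np.c_[L,np.ones(len(Q))]; w=np.ones(len(Q),bool)
    for _ in range(4):
        k=np.linalg.lstsq(A[w],Q[w,2],rcond=None)[0]; w=abs(Q[:,2]-A@k)<.001
    return c,z,k
s=np.load('w2s.npy',allow_pickle=True).item(); print('bench',slope(np.load('w2.npy'),s,[.4453,.3069],.022,.04,57.45))
s,p,d=snap('wrist'); print('home',slope(d,s,[.4875,.0725],.063,.073,1.5))
print(s['ee_pos'],s['ft_force'])
```

```text
bench (array([0.44533545, 0.30703461]), np.float64(0.026236221841604956), array([-2.51497109e-03,  2.48528004e-06,  2.62644935e-02]))
home (array([0.48752115, 0.07218044]), np.float64(0.06766368460796701), array([-0.00299074,  0.00176445,  0.06768693]))
[0.49016338 0.07256518 0.20343632] [-0.26555743 -0.18624659  0.13042292]
```

Run:
```python
from h import *
print(ctrl.job_done(), ctrl.get_state()['t'])
```

```text
the job is handed in; nothing more can be done
the job is handed in; nothing more can be done
```

The touch guard is back on the mains box, sitting home and level, with the fuse cap standing up through the round hole. The job is handed in; the clock read about 15 s at the last move.

- **Pressing:** I pressed in steps of about 1 mm. The highest reading was 11.8 N, about 12.5 N after zero correction. It then dropped to 5.9 N as the clips went over. A little more pressing showed only the rubber mounts' stiffness, so the cover was on its seat.
- **Height and level:** The cover's top is 41.4 mm higher than it was on the bench, against 41.5 mm expected. Its tilt matches the bench reading to within 0.002 rad.
- **Clip arms:** I judged both snapped from several signs. The length over the arms is 104.0 mm, the same as before, so neither arm is splayed. The cover also held against a gentle upward pull of about 5 N.
- **Less certain:** The wrist torque during that pull was too noisy to show on its own that both ends were holding. I did not see the hooks directly.
- **Clearance:** The gripper is open and well clear above the case. The arm never went near the heat sink, solder reel or valve, though I did not measure their positions afterwards.

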